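# Slide the serving board out to its mark and hold it

### The arm

A 6-joint arm with a two-finger parallel gripper is mounted at the origin on a cart in front of the work surface, level with it; the furniture and walls round the work are solid. World frame = base frame: x ahead of the robot, y to its left, z up, the work surface at z = 0. Lengths are in m, angles in rad, forces in N, time in s.
With the tool pointing down it reaches from about 0.35 to 0.775 m from the base axis. Payload 5.5 kg.
Tool frame: the origin (TCP) lies midway between the tips of the shut fingers; the grasp point (between the pads) lies 19 mm behind it; z points along the fingers, y is the direction in which the jaws open and shut (so a half turn about z gives the same grasp; the last joint's range is limited). The gripper opens to 85 mm and grips with 20 to 120 N. Pads are 22 mm wide; open, the fingers measure 114 mm over their backs; the gripper's body (76 mm by 85 mm) begins 54 mm behind the grasp point. The pads swing forward as they close: fully open they stand 13 mm farther back than shut.
Start: joints at [1.183, 0.313, 0.046, 1.304, 0, 1.431], TCP at [0.141, 0.557, 0.231] pointing down, gripper open.
Joint ranges: [-2.76, 2.76], [-0.86, 1.69], [-1.03, 1.26], [-2.2, 2.34], [-1.47, 1.5], [-3.14, 3.14]. Speed limits (rad/s): [2.57, 2.57, 3.14, 3.14, 3.14, 3.14].

### API

Orientations are given as a unit quaternion [w, x, y, z].
In Python, from workcell import env gives the robot as it stands.
- The arm moves only by the shell command python3 -m creep 'ROWS' [OPENING] [FORCE]. ROWS is JSON, a list of rows, each a list of 6 numbers: the shift along the tool's x, y, z in m, then the turn, a rotation vector about the tool's x, y, z in degrees. A call has exactly 8 rows; each row is the pose to reach, as a shift and turn from the pose commanded when the call began, along the tool's axes at that moment; what a row does not reach only later rows make up. A row lasts 1/10 s, in which the tool goes at most 50 mm and 8.59 degrees, less where a joint would pass 70% of its speed; a pose out of reach is approached as far as the arm can. A call with a gripper value outside its range is refused whole. OPENING is the finger opening in m, from 0 to 0.0854, set as the call begins (- or left out, the last holds). The fingers move at their own pace and stop on an object; FORCE is the grip in N (left out, the last holds). Time passes only in rows, so rows that repeat a pose let the fingers close, or fill a call up. It gives the time, the measured TCP pose, the force and the opening at its end, in the units of the state.
- env.get_state(): the state, without advancing time (a new reading comes with each control period).
- env.read_camera(name): name is "scene" or "top" or "wrist"; returns (picture, depth): 420x560x3 uint8, blue, green, red; 420x560 float32, m along the optical axis (not along the pixel's ray), 0 where there is no reading.
- env.camera_params(name): a dict with "fx", "fy", "cx", "cy" (pixels), "position" and "orientation" of the camera in the world. Camera axes: x right, y up, looking along -z (the intrinsics and any distortion apply to the point x, -y, -z); pixel columns grow to the right and rows downward; lengths in m; the calibration is good to about 2 mm. A picture is of the moment at which its call begins: read the wrist's pose just before it. camera_params takes no time and is no camera call; for the wrist camera it gives the pose at the moment of the call.
- env.hand_in(): hands the job in, once; it reports no verdict.
The state is a dict: "clock": time; "joint_pos": joint angles; "qvel": joint speeds; "tau": joint torques, N m; "tcp_pos": TCP position; "orientation": TCP orientation; "wrist_force": force on the tool from outside, world axes, zero at the start; "ft_torque": the same for the moment, N m; "finger_gap": finger opening in m.
Only numpy, scipy, OpenCV 4.12 (cv2) and the standard library are available. Lean on these libraries where they do the work, as an engineer would, in place of code of your own. Each camera call takes 0.05 s, during which the arm holds its last target. There are 200 camera calls.

### The job

Get the serving ledge ready for a colleague who will clamp it: first set the big ring cutter upright over the small one that stands on the paddle board, so that the two are nested, centred and flat on the board. Then slide the board straight out, wide end first, over the front edge of the dark block (the edge on the side of the wide end) until its red line lies exactly above that edge, with both cutters riding along nested. It would tip over there, so keep holding the board flat on the block with the fingers and finish while still holding it; do not let the board tip on the way, and leave the jar and the brass weight where they stand.

Things in the scene. Friction and masses are not known exactly. Their poses are not given: they have to be found in the camera images.
- block: dark wooden riser block, fixed to the worktop, 160 (x) x 130 (y) x 45 mm high. Origin: centre of its underside, z up. Its +x face (80 mm from the origin) is the front, the one the board is slid out over; +x is the outward direction and points roughly to the robot's left. The worktop is at z = 0.
- block_edge (a point): middle of the block's top front edge: 80 mm along +x from the block's origin, 45 mm up. Axes as the block's.
- board: loose paddle-shaped board of light wood, 310 mm long, 18 mm thick, 0.2 to 0.45 kg, lying flat on the block. Origin: on its underside, midway along its length; +x from handle to blade (outward), z up. Blade: x from -35 to 155 mm, 90 mm wide. Handle: x from -155 to -35 mm, 28 mm wide. Stable with both cutters as it lies at the start; with the red line at the edge it tips off unless held.
- board_mark (a point): red line across the board's top face, 3 mm wide: its middle, at board x = 10 mm, z = 18 mm. At the start it lies 80 to 110 mm behind the block's front edge; the finished overhang beyond the edge is 145 mm.
- board_handle (a point): point on top of the handle, good to grip across its 28 mm width: board x = -110 mm, y = 0, z = 18 mm (63 mm above the worktop). At the start it sticks out behind the block, over 45 mm of free space, but it comes to lie over the block as the board slides out: fingertips must not reach below the board's underside.
- small_cutter: small steel ring cutter (open ring), outside diameter 40 mm, 27 mm high, standing loose on the blade of the board. Origin: centre of its lower edge, z up.
- big_cutter: big steel ring cutter (open ring, 3 mm wall with rolled upper rim), outside diameter 64 mm, inside 58 mm, 33 mm high, light (50 g), standing loose on the worktop to the left of the block. Origin: centre of its lower edge, z up. It fits over the small cutter and then stands on the board; it can be gripped across its outside.
- weight: bystander: brass balance weight with a knob, 37 mm wide, 35 mm high, on the left of the worktop. Origin: centre of its underside.
- jar: bystander: round jar with red filling and a green lid, 60 mm wide, 85 mm high, on the right of the worktop. Origin: centre of its underside.

How it is judged:
By the outcome, as a careful person would: the job done as asked, in the order asked, and still so for the second after the job is handed in, while the arm keeps its last pose, push and grip.
It also fails if it takes over 51 s, if anything falls off the work surface, if the arm or the gripper's body presses on something with over 40 N, if the wrist force passes 120 N, or if a joint passes its speed limit or range.

## Working session

There is one attempt and no reset: what is moved stays moved. The work goes in short steps, Python scripts to look and compute and a shell command to move; the robot and the scene stay as the last step left them, time stands still between calls to the robot, and variables do not carry over. Pictures are saved under pics/ and viewed, about 8 in all and at most 12, crops included, and the job is handed in when it is done.

```bash
ls; mkdir -p pics; python3 - <<'E'
from workcell import env
import cv2,numpy as np
s=env.get_state();print(s)
for n in("top","scene"):
    p,d=env.read_camera(n);cv2.imwrite(f"pics/{n}0.png",p);np.save(f"pics/{n}0.npy",d);print(n,env.camera_params(n))
print(env.camera_params("wrist"))
E
```

```text
pics
{'clock': 0.0, 'joint_pos': array([ 1.18340922e+00,  3.13988427e-01,  4.49665426e-02,  1.30357987e+00,
       -7.80156381e-06,  1.43119340e+00]), 'qvel': array([ 2.14926173e-05, -4.35911476e-04,  4.37589348e-04,  1.95843433e-03,
        5.13198996e-04, -7.11382014e-04]), 'tau': array([-8.09911694e-05, -4.80631649e+01,  2.98530972e+01,  1.95326109e-02,
       -1.42018389e-04, -1.22511051e-05]), 'tcp_pos': array([0.14084166, 0.55695955, 0.23041059]), 'orientation': array([-2.31352019e-04,  1.23575341e-01,  9.92334782e-01, -8.72574869e-04]), 'wrist_force': array([ 0.38087784, -0.58997866,  0.19903034]), 'ft_torque': array([-0.02205161, -0.03334179, -0.03332337]), 'finger_gap': 0.08528513920227893}
top {'fx': 403.0060792324096, 'fy': 403.0060792324096, 'cx': 281.1002111858835, 'cy': 213.6747339964991, 'position': array([ 0.4739717 , -0.01867493,  1.29564897]), 'orientation': array([ 0.71319879,  0.01217294, -0.02805041, -0.70029457])}
scene {'fx': 391.53338346999084, 'fy': 391.53338346999084, 'cx': 280.76394778125314, 'cy': 212.49052509407213, 'position': array([-0.21209571,  0.50316985,  0.53165396]), 'orientation': array([-0.38012986, -0.24940878,  0.46702025,  0.75841192])}
{'fx': 292.894285142453, 'fy': 292.894285142453, 'cx': 279.69120290357785, 'cy': 211.8082260836949, 'position': array([0.05976963, 0.57652827, 0.37291656]), 'orientation': array([ 0.7784458 , -0.12777259, -0.09905437,  0.60653486])}
```

View pics/top0.png

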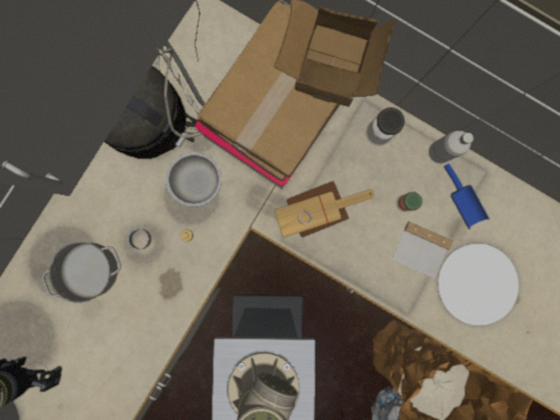

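View pics/scene0.png

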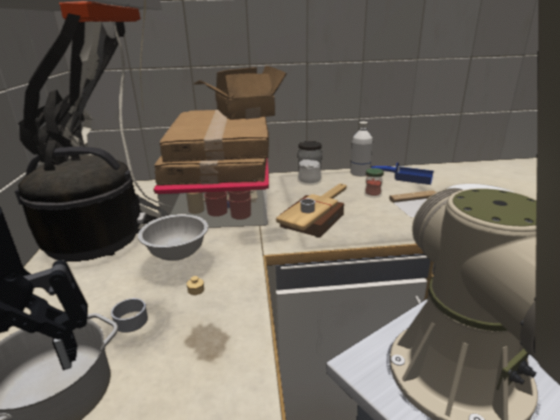

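Top view: board at ~(310,212) with its blade to the left and the small cutter at (304,216); big cutter at (140,239), weight at (186,236), jar at (410,201). The scene view agrees.

```bash
cat > h.py <<'E'
from workcell import env
import cv2,numpy as np
from scipy.spatial.transform import Rotation as Rn
def R(q): return Rn.from_quat(np.roll(q,-1)).as_matrix()
def cloud(d,c):
    v,u=np.indices(d.shape)
    P=np.stack([(u-c["cx"])/c["fx"]*d,-(v-c["cy"])/c["fy"]*d,-d],-1)
    return P@R(c["orientation"]).T+c["position"]
def pix2plane(uv,c,z):
    uv=np.atleast_2d(uv).astype(float)
    r=np.c_[(uv[:,0]-c["cx"])/c["fx"],-(uv[:,1]-c["cy"])/c["fy"],-np.ones(len(uv))]@R(c["orientation"]).T
    return c["position"]+r*((z-c["position"][2])/r[:,2])[:,None]
def world2pix(P,c):
    p=(np.atleast_2d(P)-c["position"])@R(c["orientation"])
    return np.c_[c["cx"]+c["fx"]*p[:,0]/-p[:,2],c["cy"]-c["fy"]*p[:,1]/-p[:,2]]
def totool(dw,s=None):   # world vector -> tool axes
    s=s or env.get_state(); return R(s["orientation"]).T@np.asarray(dw)
def look(name,fn):
    c=env.camera_params(name);s=env.get_state();p,d=env.read_camera(name)
    cv2.imwrite(f"pics/{fn}.png",p);np.savez(f"pics/{fn}.npz",d=d,p=p,pos=c["position"],ori=c["orientation"])
    return p,d,c,s
E
python3 - <<'E'
from h import *
c=env.camera_params("top");d=np.load("pics/top0.npy");W=cloud(d,c);s=env.get_state()
np.set_printoptions(precision=4,suppress=True)
print("R tool\n",R(s["orientation"]))
print("R wristcam in tool\n",R(s["orientation"]).T@R(env.camera_params("wrist")["orientation"]), totool(env.camera_params("wrist")["position"]-s["tcp_pos"]))
for n,uv,z in [("big",(140,239),.033),("big-depth",(140,239),.0),("weight",(186,236),.03),("jar",(410,201),.085),("small",(304,216),.09),("handle end",(372,192),.063),("blade end c",(278,222),.063)]:
    print(n,pix2plane(uv,c,z)[0],W[uv[1],uv[0]])
# heights along region
x0,x1,y0,y1=115,165,215,262
m=(W[...,2]>.02)&(W[...,2]<.05);q=np.zeros_like(m);q[y0:y1,x0:x1]=1
print("big pts",(m&q).sum(),W[m&q].mean(0))
ang=W[192,372]-W[222,278];print(ang)
for uv in[(20,280),(190,180),(85,270),(100,255),(115,250),(165,270),(240,170),(195,205)]: print(uv,W[uv[1],uv[0]])
E
```

```text
R tool
 [[-0.9695  0.2453 -0.0006]
 [ 0.2453  0.9695 -0.0015]
 [ 0.0002 -0.0016 -1.    ]]
R wristcam in tool
 [[ 0.0007  0.9477  0.3193]
 [ 1.     -0.0004 -0.001 ]
 [-0.0008  0.3193 -0.9477]] [ 0.0835 -0.0012 -0.1424]
big [0.4592 0.3901 0.033 ] [0.4588 0.3998 0.0029]
big-depth [0.4588 0.4007 0.    ] [0.4588 0.3998 0.0029]
weight [0.471 0.249 0.03 ] [0.471  0.2487 0.0314]
jar [ 0.5891 -0.4361  0.085 ] [ 0.5891 -0.4361  0.085 ]
small [ 0.5372 -0.114   0.09  ] [ 0.5386 -0.1161  0.063 ]
handle end [ 0.6168 -0.3255  0.063 ] [ 0.6171 -0.326   0.0608]
blade end c [ 0.5187 -0.0367  0.063 ] [ 0.5191 -0.0369  0.052 ]
big pts 109 [0.4595 0.3979 0.031 ]
[ 0.0979 -0.2891  0.0088]
(20, 280) [0.3238 0.7694 0.0016]
(190, 180) [0.6506 0.2474 0.0034]
(85, 270) [0.3584 0.5676 0.0043]
(100, 255) [0.4062 0.5228 0.0044]
(115, 250) [0.4254 0.4513 0.0702]
(165, 270) [ 0.3619  0.3185 -0.0006]
(240, 170) [0.6867 0.0881 0.0014]
(195, 205) [0.5653 0.2157 0.0727]
```

```bash
python3 -m creep '[[-0.03,-0.006,0.005,0,0,6],[-0.075,-0.016,0.013,0,0,14],[-0.122,-0.027,0.021,0,0,22],[-0.169,-0.037,0.029,0,0,30],[-0.216,-0.047,0.037,0,0,38],[-0.263,-0.057,0.045,0,0,46],[-0.31,-0.068,0.053,0,0,53],[-0.348,-0.076,0.06,0,0,57]]' 0.0854 30; python3 - <<'E'
from h import *
p,d,c,s=look("wrist","w1");print(s["clock"],s["tcp_pos"],R(s["orientation"]))
W=cloud(d,c)
m=(np.hypot(W[...,0]-.46,W[...,1]-.398)<.05)&(W[...,2]>.029)&(W[...,2]<.038)
pts=W[m];print(len(pts),pts[:,2].mean(),np.percentile(pts[:,2],[5,50,95]))
(cx,cy),r=cv2.minEnclosingCircle(pts[:,:2].astype(np.float32));print(cx,cy,r,"fit",cv2.fitEllipse(pts[:,:2].astype(np.float32)))
hi=(W[...,2]>.045)&(np.hypot(W[...,0]-cx,W[...,1]-cy)<.12)
print("near high",hi.sum(),W[hi].min(0) if hi.any() else "",W[hi].max(0) if hi.any() else "", np.hypot(W[hi][:,0]-cx,W[hi][:,1]-cy).min() if hi.any() else "")
E
```

```text
clock: 0.9
tcp_pos: [0.4617, 0.3966, 0.1704]
orientation: [-0.0, 0.584, 0.812, -0.0]
wrist_force: [-0.2, 1.4, -0.2]
finger_gap: 0.0855
0.9 [0.46171579 0.3966343  0.17037469] [[-3.17211134e-01  9.48354802e-01 -5.15172263e-04]
 [ 9.48354849e-01  3.17210816e-01 -6.15249733e-04]
 [-4.20056825e-04 -6.83730179e-04 -9.99999678e-01]]
678 0.032771857318750285 [0.03073906 0.03293273 0.03412667]
0.45801329612731934 0.39814960956573486 0.03244135156273842 fit ((0.45792704820632935, 0.3985620439052582), (0.06092727929353714, 0.06096745282411575), 106.85369873046875)
near high 44989 [0.35205831 0.3639302  0.04807288] [0.53091778 0.51698342 0.3127402 ] 0.005961022019693803
```

View pics/w1.png

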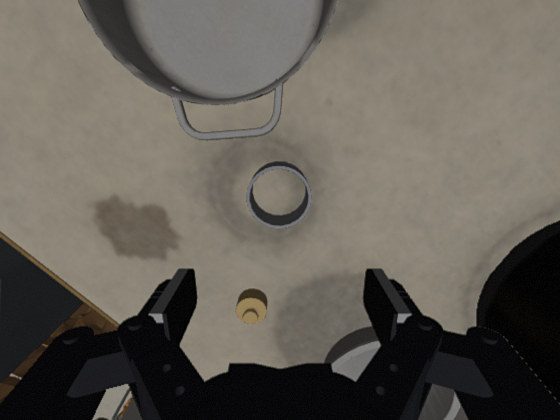

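The picture shows the cutter at (279,193), the pot handle above it at row ~130, and the weight at (252,306). I'll check the pot clearance first.

```bash
python3 - <<'E'
from h import *
f=np.load("pics/w1.npz");c=env.camera_params("wrist");c["position"]=f["pos"];c["orientation"]=f["ori"];W=cloud(f["d"],c)
o=np.array([.458,.3985]);ax=np.array([-.317,.948])
Q=W[:160].reshape(-1,3);r=(Q[:,:2]-o)@ax;l=(Q[:,:2]-o)@np.array([.948,.317])
for a in np.arange(.03,.16,.01):
    m=(r>a)&(r<=a+.01)&(abs(l)<.05);print(round(a,2),m.sum(),Q[m,2].max() if m.any() else "")
print(totool([.458-.4617,.3985-.3966,0]))
E
```

```text
0.03 661 0.0018991253604919711
0.04 951 0.0018363846434160114
0.05 829 0.06901274110716932
0.06 1193 0.07516325979441316
0.07 1374 0.3127402029378449
0.08 1302 0.0856050773983559
0.09 1167 0.0855983706104328
0.1 1126 0.08526676195702473
0.11 1195 0.08545091922023079
0.12 1286 0.085112901571964
0.13 1327 0.08555622777563959
0.14 1389 0.08599982248890284
0.15 1352 0.08322272807473272
[ 2.95721267e-03 -2.92485055e-03 -1.19359837e-05]
```

```bash
python3 -m creep '[[0.003,-0.003,0.02,0,0,0],[0.003,-0.003,0.055,0,0,0],[0.003,-0.003,0.095,0,0,0],[0.003,-0.003,0.13,0,0,0],[0.003,-0.003,0.15,0,0,0],[0.003,-0.003,0.162,0,0,0],[0.003,-0.003,0.167,0,0,0],[0.003,-0.003,0.167,0,0,0]]' && python3 -m creep '[[0,0,0,0,0,0],[0,0,0,0,0,0],[0,0,0,0,0,0],[0,0,0,0,0,0],[0,0,0,0,0,0],[0,0,0,0,0,0],[0,0,0,0,0,0],[0,0,0,0,0,0]]' 0.05 30
```

```text
clock: 1.75
tcp_pos: [0.4559, 0.4004, 0.0042]
orientation: [-0.0, 0.582, 0.813, -0.0]
wrist_force: [-0.3, 0.8, 1.7]
finger_gap: 0.0856
clock: 2.55
tcp_pos: [0.4571, 0.4011, 0.0062]
orientation: [0.0, 0.582, 0.813, 0.002]
wrist_force: [-0.3, -0.4, 6.1]
finger_gap: 0.0623
```

```bash
python3 -m creep '[[0,0,-0.015,0,0,0],[0,0,-0.045,0,0,0],[0,0,-0.085,0,0,0],[-0.02,-0.003,-0.125,0,0,0],[-0.05,-0.008,-0.155,0,0,0],[-0.09,-0.014,-0.18,0,0,0],[-0.135,-0.021,-0.195,0,0,0],[-0.18,-0.028,-0.197,0,0,0]]' && python3 -m creep '[[-0.048,-0.007,0,0,0,0],[-0.096,-0.015,0,0,0,0],[-0.144,-0.022,0,0,0,0],[-0.192,-0.03,0,0,0,0],[-0.24,-0.037,0,0,0,0],[-0.288,-0.045,0,0,0,0],[-0.335,-0.052,0,0,0,0],[-0.36,-0.056,0,0,0,0]]' && python3 -m creep '[[-0.015,-0.002,0,0,0,0],[-0.022,-0.004,0,0,0,0],[-0.024,-0.004,0,0,0,0],[-0.024,-0.004,0,0,0,0],[-0.024,-0.004,0,0,0,0],[-0.024,-0.004,0,0,0,0],[-0.024,-0.004,0,0,0,0],[-0.024,-0.004,0,0,0,0]]';  python3 - <<'E'
from h import *
p,d,c,s=look("wrist","w2");print(s["clock"],s["tcp_pos"],s["wrist_force"]);print(R(s["orientation"]))
E
```

```text
clock: 3.35
tcp_pos: [0.489, 0.22, 0.2045]
orientation: [0.002, 0.582, 0.813, 0.002]
wrist_force: [1.2, 0.6, -0.5]
finger_gap: 0.0625
clock: 4.15
tcp_pos: [0.551, -0.1418, 0.2016]
orientation: [0.001, 0.583, 0.812, -0.0]
wrist_force: [-0.3, -0.6, -0.1]
finger_gap: 0.0622
clock: 4.95
tcp_pos: [0.5545, -0.1614, 0.2014]
orientation: [0.0, 0.582, 0.813, 0.0]
wrist_force: [-0.1, -0.0, -0.8]
finger_gap: 0.0626
4.95 [ 0.55448152 -0.16143608  0.20137737] [-0.06114031 -0.02776512 -0.75989456]
[[-3.22975161e-01  9.46407432e-01  1.33396463e-04]
 [ 9.46407440e-01  3.22975149e-01  1.05334887e-04]
 [ 5.66059770e-05  1.60267957e-04 -9.99999986e-01]]
```

View pics/w2.png

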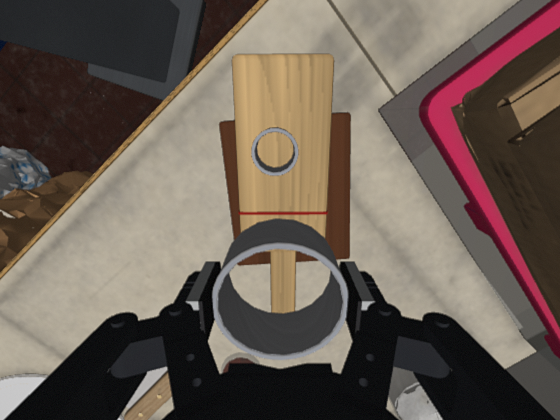

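The image shows the small cutter at (275,151), the red line at row ~212 (240–327), and the block front edge from ~(222,121) to (350,113). The block is turned a few degrees relative to the board. The held ring is upright at ~(282,300). Next I'll measure these.

```bash
cat > m2.py <<'E'
from h import *
np.set_printoptions(precision=4,suppress=True)
f=np.load("pics/w2.npz");c=env.camera_params("wrist");c["position"]=f["pos"];c["orientation"]=f["ori"];W=cloud(f["d"],c);p=f["p"];s=env.get_state()
T=(W-s["tcp_pos"])@R(s["orientation"])   # tool frame
m=(np.hypot(T[...,0],T[...,1])<.04)&(T[...,2]>-.06)&(T[...,2]<.01)
z=T[m][:,2];print("ring z hist",np.histogram(z,12));
def circ(q):
    A=np.c_[2*q,np.ones(len(q))];x=np.linalg.lstsq(A,(q**2).sum(1),rcond=None)[0];r=np.sqrt(x[2]+x[0]**2+x[1]**2);e=np.hypot(*(q-x[:2]).T)-r
    return x[:2],r,e.std()
zt=np.percentile(z,3)
k=m&(T[...,2]<zt+.003);print("zt",zt,k.sum());
q=T[k][:,:2]; q=q[abs(np.hypot(*(q-q.mean(0)).T)-.031)<.006] if 1 else q
print("held top rim circ tool",circ(q))
k=(np.hypot(W[...,0]-.538,W[...,1]+.115)<.035)&(W[...,2]>.085)&(W[...,2]<.095)
print("small",k.sum(),W[k][:,2].mean(),circ(W[k][:,:2]),"tool",circ(T[k][:,:2]))
# red line
b,g,r=[p[...,i].astype(int) for i in range(3)]
k=(r-g>60)&(r-b>60);k[:180]=0;k[240:]=0;k[:,:225]=0;k[:,345:]=0
v,u=np.nonzero(k);L=pix2plane(np.c_[u,v],c,.063)
def line(L):
    o=L[:,:2].mean(0);U,S,V=np.linalg.svd(L[:,:2]-o);d=V[0];d=d*np.sign(d[0]);return o,np.degrees(np.arctan2(d[1],d[0])),S[1]/np.sqrt(len(L))
print("red",len(L),line(L),"ends",L[np.argmin(u),:2],L[np.argmax(u),:2])
for a in[(100,260),(233,300)]: pass
print("heights board,block,table",np.median(W[100:110,255:300,2]),np.median(W[150:200,228:233,2]),np.median(W[150:200,336:345,2]),np.median(W[60:80,180:200,2]))
# block front edge: dark/bright step along columns
hs=W[...,2]
P=[]
for col in list(range(225,234))+list(range(337,348)):
    cc=hs[95:140,col];i=np.nonzero((cc[:-1]<.025)&(cc[1:]>.03))[0]
    if len(i): P.append((col,95+i[-1]+.5))
P=np.array(P);E=pix2plane(P,c,.045);print("edge",P.tolist());print(line(E))
def side(rows,cols,lo,z):
    P=[]
    for rr in rows:
        h=hs[rr,cols];st=np.nonzero((h[:-1]<lo)!=(h[1:]<lo))[0]
        if len(st): P.append((cols[st[0]]+.5,rr))
    P=np.array(P);return line(pix2plane(P,c,z)),P[0],P[-1]
print("blockL",side(range(135,250),np.arange(205,238),.025,.045))
print("blockR",side(range(130,245),np.arange(358,336,-1),.025,.045))
print("boardL",side(range(65,200),np.arange(225,250),.054,.063))
print("boardR",side(range(65,200),np.arange(340,322,-1),.054,.063))
E
python3 m2.py
```

```text
ring z hist (array([ 576,  380,  323,  821,  533, 2288, 2308, 1837, 1597, 1292, 1160,
        808]), array([-0.06  , -0.0544, -0.0488, -0.0432, -0.0376, -0.032 , -0.0264,
       -0.0208, -0.0152, -0.0096, -0.004 ,  0.0016,  0.0072]))
zt -0.05626572832452231 664
held top rim circ tool (array([0.0058, 0.0025]), np.float64(0.032777664611591636), np.float64(0.002039580815225906))
small 570 0.08978067363935452 (array([ 0.5322, -0.1153]), np.float64(0.018518668849885782), np.float64(0.0009878893933038336)) tool (array([ 0.051 , -0.0062]), np.float64(0.01851867928276666), np.float64(0.0009878768421993243))
red 251 (array([ 0.5579, -0.1747]), np.float64(19.11318485126428), np.float64(0.0008460508377368701)) ends [ 0.5173 -0.1876] [ 0.6025 -0.1585]
heights board,block,table 0.06268488847279166 0.04460472180530309 0.044636196782489784 -0.8001313309069733
edge [[225.0, 120.5], [226.0, 120.5], [227.0, 119.5], [228.0, 119.5], [229.0, 119.5], [230.0, 119.5], [231.0, 119.5], [232.0, 119.5], [233.0, 119.5], [337.0, 111.5], [338.0, 111.5], [339.0, 111.5], [340.0, 111.5], [341.0, 111.5], [342.0, 111.5], [343.0, 111.5], [344.0, 111.5], [345.0, 111.5], [346.0, 111.5], [347.0, 111.5]]
(array([ 0.5374, -0.0826]), np.float64(22.836047703022178), np.float64(0.00024656739342099874))
blockL ((array([ 0.4988, -0.1783]), np.float64(-68.3925467891416), np.float64(0.003978357710800876)), array([219.5, 135. ]), array([228.5, 249. ]))
blockR ((array([ 0.621 , -0.1308]), np.float64(-66.76627192617211), np.float64(0.0004989163801154185)), array([351.5, 130. ]), array([350.5, 244. ]))
boardL ((array([ 0.4927, -0.1149]), np.float64(-70.89474160767682), np.float64(0.0012484131247170439)), array([231.5,  65. ]), array([238.5, 199. ]))
boardR ((array([ 0.5776, -0.0859]), np.float64(-70.79665947846948), np.float64(0.001102786560870456)), array([334.5,  65. ]), array([327.5, 199. ]))
```

```bash
cat >> m2.py <<'E'
print("-----")
for lo,hi in[(-.032,-.029),(-.029,-.026),(-.026,-.023),(-.02,-.01)]:
    k=(T[...,2]>lo)&(T[...,2]<hi)&(abs(T[...,1])<.026)&(np.hypot(T[...,0],T[...,1])>.022)&(np.hypot(T[...,0],T[...,1])<.038)
    q=T[k][:,:2]; print(lo,k.sum(),circ(q), (q[:,0]>0).sum())
E
python3 m2.py | sed -n '/-----/,$p'; python3 - <<'E'
import cv2
p=cv2.imread('pics/w2.png');cv2.imwrite('pics/w2c.png',cv2.resize(p[220:370,190:370],None,fx=4,fy=4,interpolation=cv2.INTER_CUBIC))
E
```

```text
-----
-0.032 0 (array([0., 0.]), np.float64(0.0), np.float64(nan)) 0
-0.029 1517 (array([-0.0025, -0.0016]), np.float64(0.030455551910640057), np.float64(0.0008859824678906135)) 848
-0.026 806 (array([-0.0017, -0.0017]), np.float64(0.03022183987346151), np.float64(0.000714186099758422)) 237
-0.02 2242 (array([-0.0015, -0.0018]), np.float64(0.03028670728490958), np.float64(0.00044416591564500703)) 788
  ret = _var(a, axis=axis, dtype=dtype, out=out, ddof=ddof,
  arrmean = um.true_divide(arrmean, div, out=arrmean,
  ret = ret.dtype.type(ret / rcount)
```

View pics/w2c.png

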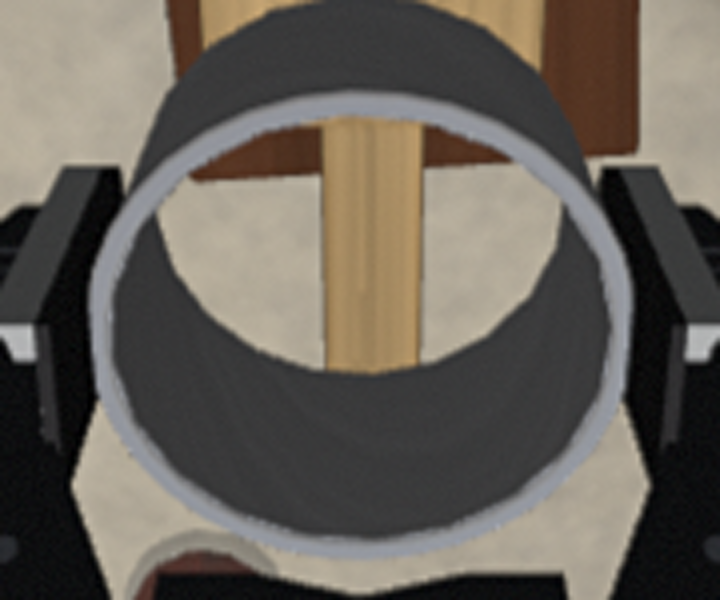

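The held ring's centre is at (-2.2, -1.7) mm in the tool frame and the small cutter's is at (51, -6.2), so I shift by (53, -4.5) and then descend.

```bash
python3 -m creep '[[0.015,-0.001,0,0,0,0],[0.038,-0.003,0,0,0,0],[0.05,-0.0045,0.01,0,0,0],[0.053,-0.0045,0.03,0,0,0],[0.053,-0.0045,0.05,0,0,0],[0.053,-0.0045,0.062,0,0,0],[0.053,-0.0045,0.067,0,0,0],[0.053,-0.0045,0.067,0,0,0]]' && python3 - <<'E'
from h import *
np.set_printoptions(precision=4,suppress=True)
p,d,c,s=look("wrist","w3");W=cloud(d,c);T=(W-s["tcp_pos"])@R(s["orientation"]);print(s["clock"],s["tcp_pos"])
r=np.hypot(T[...,0],T[...,1])
def circ(q):
    A=np.c_[2*q,np.ones(len(q))];x=np.linalg.lstsq(A,(q**2).sum(1),rcond=None)[0];return x[:2],np.sqrt(x[2]+x[0]**2+x[1]**2)
k=(T[...,2]>-.029)&(T[...,2]<-.022)&(abs(T[...,1])<.026)&(r>.022)&(r<.038);print("big",k.sum(),circ(T[k][:,:2]))
k=(W[...,2]>.084)&(W[...,2]<.095)&(r<.028);q=T[k][:,:2];print("small",k.sum(),circ(q) if len(q)>9 else "",q[:,0].min() if len(q) else"",q[:,0].max() if len(q) else "")
E
```

```text
clock: 5.8
tcp_pos: [0.5327, -0.1129, 0.1339]
orientation: [-0.001, 0.582, 0.813, -0.0]
wrist_force: [-0.5, -0.3, -0.3]
finger_gap: 0.0622
5.8 [ 0.5327 -0.1129  0.1339]
big 2573 (array([-0.0022, -0.0017]), np.float64(0.03028989977978202))
small 544 (array([-0.0016, -0.0012]), np.float64(0.01862532596316533)) -0.021753393127201086 0.01796649379245406
```

View pics/w3.png

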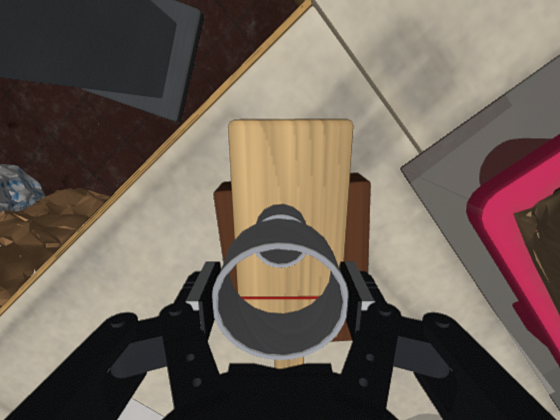

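The small cutter at ~(280,235) lines up with the held ring at (280,300), within 1 mm by the fit. Now I lower it.

```bash
python3 -m creep '[[0,0,0.015,0,0,0],[0,0,0.035,0,0,0],[0,0,0.05,0,0,0],[0,0,0.06,0,0,0],[0,0,0.066,0,0,0],[0,0,0.07,0,0,0],[0,0,0.073,0,0,0],[0,0,0.073,0,0,0]]' && python3 -m creep '[[0,0,0.001,0,0,0],[0,0,0.0015,0,0,0],[0,0,0.002,0,0,0],[0,0,0.0025,0,0,0],[0,0,0.003,0,0,0],[0,0,0.003,0,0,0],[0,0,0.003,0,0,0],[0,0,0.003,0,0,0]]'
```

```text
clock: 6.65
tcp_pos: [0.5349, -0.1141, 0.0658]
orientation: [0.003, 0.582, 0.813, 0.0]
wrist_force: [-7.5, 2.4, 23.6]
finger_gap: 0.0624
clock: 7.45
tcp_pos: [0.5357, -0.1145, 0.0643]
orientation: [0.004, 0.582, 0.813, 0.001]
wrist_force: [-8.7, 2.3, 30.8]
finger_gap: 0.0622
```

I got the contact height wrong by a sign: contact comes at TCP z ≈ 0.069. I'll back off to unload and look.

```bash
python3 -m creep '[[0,0,-0.003,0,0,0],[0,0,-0.006,0,0,0],[0,0,-0.009,0,0,0],[0,0,-0.0105,0,0,0],[0,0,-0.0105,0,0,0],[0,0,-0.0105,0,0,0],[0,0,-0.0105,0,0,0],[0,0,-0.0105,0,0,0]]' && python3 - <<'E'
from h import *
np.set_printoptions(precision=4,suppress=True)
p,d,c,s=look("wrist","w4");W=cloud(d,c);T=(W-s["tcp_pos"])@R(s["orientation"]);print(s["clock"],s["tcp_pos"],R(s["orientation"])[:,2])
r=np.hypot(T[...,0],T[...,1])
def circ(q):
    A=np.c_[2*q,np.ones(len(q))];x=np.linalg.lstsq(A,(q**2).sum(1),rcond=None)[0];return x[:2],np.sqrt(x[2]+x[0]**2+x[1]**2)
k=(W[...,2]>.0915)&(W[...,2]<.099)&(abs(T[...,1])<.027)&(r>.026)&(r<.038);print("big",k.sum(),circ(T[k][:,:2]),np.histogram(W[(r>.026)&(r<.036)&(abs(T[...,1])<.027)][:,2],np.arange(.06,.104,.004)))
k=(W[...,2]>.084)&(W[...,2]<.0925)&(r<.0255);q=T[k][:,:2];print("small",k.sum(),circ(q))
cv2.imwrite("pics/w4c.png",cv2.resize(p[100:400,160:400],None,fx=2,fy=2))
E
```

```text
clock: 8.25
tcp_pos: [0.5329, -0.1132, 0.0685]
orientation: [-0.0, 0.582, 0.813, -0.0]
wrist_force: [-0.2, 0.3, -0.3]
finger_gap: 0.0622
8.25 [ 0.5329 -0.1132  0.0685] [-0.0006  0.0003 -1.    ]
big 2221 (array([-0.001 , -0.0019]), np.float64(0.03025497453100979)) (array([1723,   84,  346,  431,  674,  907,  999, 1084, 1141, 1840]), array([0.06 , 0.064, 0.068, 0.072, 0.076, 0.08 , 0.084, 0.088, 0.092,
       0.096, 0.1  ]))
small 2174 (array([-0.0012, -0.0014]), np.float64(0.018442090283324407))
```

View pics/w4c.png

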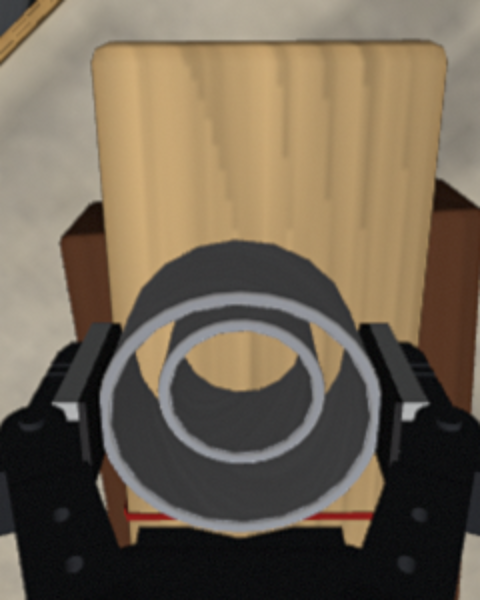

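Both rims are concentric (centres agree within 0.5 mm) and the ring is unloaded. I'll release, rise, and look at the whole scene.

```bash
python3 -m creep '[[0,0,0,0,0,0],[0,0,0,0,0,0],[0,0,0,0,0,0],[0,0,0,0,0,0],[0,0,0,0,0,0],[0,0,0,0,0,0],[0,0,0,0,0,0],[0,0,-0.003,0,0,0]]' 0.0854 30 && python3 -m creep '[[0,0,-0.008,0,0,0],[0,0,-0.02,0,0,0],[0,0,-0.04,0,0,0],[0,0,-0.07,0,0,0],[-0.03,0,-0.1,0,0,0],[-0.06,0,-0.12,0,0,0],[-0.08,0,-0.13,0,0,0],[-0.08,0,-0.13,0,0,0]]' && python3 - <<'E'
from h import *
p,d,c,s=look("wrist","w5");print(s["clock"],s["tcp_pos"],R(s["orientation"]))
E
```

```text
clock: 9.1
tcp_pos: [0.5328, -0.1131, 0.0715]
orientation: [-0.0, 0.582, 0.813, -0.0]
wrist_force: [-0.4, -0.5, 0.1]
finger_gap: 0.0852
clock: 9.9
tcp_pos: [0.5609, -0.192, 0.2049]
orientation: [0.003, 0.583, 0.812, 0.0]
wrist_force: [0.1, 0.6, -0.1]
finger_gap: 0.0854
9.9 [ 0.56090794 -0.19197724  0.20490723] [[-0.31986757  0.94744744  0.00529938]
 [ 0.94745112  0.31988593 -0.00306107]
 [-0.0045954   0.00404176 -0.99998127]]
```

View pics/w5.png

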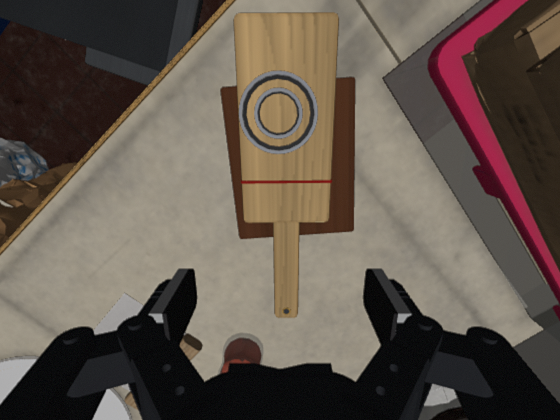

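Nested as wanted: big ring at (279,112), red line at row 182, handle end at (286,315), block front edge at row ~80–90. I'll measure for the slide.

```bash
cat > m5.py <<'E'
from h import *
import sys
np.set_printoptions(precision=4,suppress=True)
p,d,c,s=look("wrist","w6");W=cloud(d,c);Rt=R(s["orientation"]);h=W[...,2]
print(s["clock"],s["tcp_pos"],Rt[:,0],Rt[:,2])
def line(L):
    o=L[:,:2].mean(0);d=cv2.fitLine(L[:,:2].astype(np.float32),cv2.DIST_HUBER,0,.01,.01).ravel()[:2];d=d*np.sign(d[0]);return o,np.degrees(np.arctan2(d[1],d[0]))
def tr(rows,cols,lo,z):
    P=[]
    for rr in rows:
        x=h[rr,cols];st=np.nonzero((x[:-1]<lo)&(x[1:]>=lo))[0]
        if len(st): P.append((cols[st[0]]+.5*np.sign(cols[1]-cols[0]),rr))
    return pix2plane(np.array(P),c,z)
b,g,r=[p[...,i].astype(int) for i in range(3)]
k=(r-g>60)&(r-b>60);k[:150]=0;k[230:]=0;k[:,:230]=0;k[:,345:]=0
v,u=np.nonzero(k);L=pix2plane(np.c_[u,v],c,.063);print("red",line(L))
bl,br=tr(range(40,170),np.arange(222,262),.054,.063),tr(range(40,170),np.arange(350,318,-1),.054,.063)
hl,hr=tr(range(235,300),np.arange(255,290),.03,.063),tr(range(235,300),np.arange(318,280,-1),.03,.063)
for n,x in[("bl",bl),("br",br),("hl",hl),("hr",hr)]: print(n,line(x),len(x))
kl,kr=tr(range(110,215),np.arange(205,243),.025,.045),tr(range(100,215),np.arange(370,336,-1),.025,.045)
print("block",line(kl),line(kr))
P=[]
for col in list(range(226,234))+list(range(341,351)):
    cc=h[55:110,col];i=np.nonzero((cc[:-1]<.025)&(cc[1:]>.03))[0]
    if len(i): P.append((col,55.5+i[-1]))
E=pix2plane(np.array(P),c,.045);print("edge",line(E),len(E))
tip=h[290:330,286];print("handle end",290+np.nonzero(tip>.05)[0].max(),pix2plane((286,290.5+np.nonzero(tip>.05)[0].max()),c,.063))
E
python3 m5.py
```

```text
9.95 [ 0.5597 -0.1902  0.2034] [-0.3207  0.9472 -0.0018] [ 0.0026 -0.001  -1.    ]
red (array([ 0.5641, -0.1726]), np.float32(18.67332))
bl (array([ 0.4941, -0.1196]), np.float32(-71.071495)) 130
br (array([ 0.5786, -0.0909]), np.float32(-70.82474)) 130
hl (array([ 0.5776, -0.2684]), np.float32(-70.479614)) 61
hr (array([ 0.6043, -0.2575]), np.float32(-71.23039)) 64
block (array([ 0.4978, -0.1761]), np.float32(-67.14888)) (array([ 0.6198, -0.1295]), np.float32(-67.24904))
edge (array([ 0.5363, -0.0837]), np.float32(22.86772)) 18
handle end 319 [[ 0.6123 -0.3263  0.063 ]]
```

```bash
python3 -m creep '[[-0.02,0.002,0.01,0,0,-0.4],[-0.05,0.004,0.03,0,0,-0.4],[-0.08,0.006,0.055,0,0,-0.4],[-0.098,0.0075,0.08,0,0,-0.4],[-0.104,0.008,0.095,0,0,-0.4],[-0.105,0.008,0.103,0,0,-0.4],[-0.105,0.008,0.105,0,0,-0.4],[-0.105,0.008,0.105,0,0,-0.4]]' 0.045 20 && python3 - <<'E'
from h import *
p,d,c,s=look("wrist","w7");print(s["clock"],s["tcp_pos"],s["finger_gap"],R(s["orientation"])[:,0])
print(totool([.6012-s["tcp_pos"][0],-.2869-s["tcp_pos"][1],.049-s["tcp_pos"][2]],s))
E
```

```text
clock: 10.8
tcp_pos: [0.6002, -0.2846, 0.0974]
orientation: [-0.0, 0.579, 0.815, 0.0]
wrist_force: [-0.1, 0.3, 0.5]
finger_gap: 0.0452
10.8 [ 0.60020111 -0.284563    0.09742519] 0.04523164436911322 [-3.30003321e-01  9.43979733e-01  2.66320792e-04]
[-0.00254861  0.00016593  0.04842453]
```

View pics/w7.png

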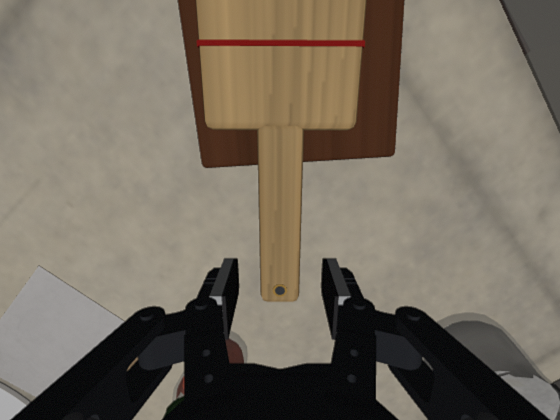

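The fingers straddle the handle centrally (handle at column 280, jaws at 237 and 322). The jar is well clear. Descend and close.

```bash
python3 -m creep '[[-0.0025,0,0.008,0,0,0],[-0.0025,0,0.02,0,0,0],[-0.0025,0,0.032,0,0,0],[-0.0025,0,0.041,0,0,0],[-0.0025,0,0.046,0,0,0],[-0.0025,0,0.048,0,0,0],[-0.0025,0,0.048,0,0,0],[-0.0025,0,0.048,0,0,0]]' && python3 -m creep '[[0,0,0,0,0,0],[0,0,0,0,0,0],[0,0,0,0,0,0],[0,0,0,0,0,0],[0,0,0,0,0,0],[0,0,0,0,0,0],[0,0,0,0,0,0],[0,0,0,0,0,0]]' 0.02 25
```

```text
clock: 11.65
tcp_pos: [0.6014, -0.2883, 0.0491]
orientation: [0.0, 0.579, 0.815, 0.0]
wrist_force: [0.2, 0.2, 0.2]
finger_gap: 0.0449
clock: 12.45
tcp_pos: [0.6016, -0.2884, 0.0494]
orientation: [0.001, 0.579, 0.815, 0.0]
wrist_force: [0.4, -1.0, 5.3]
finger_gap: 0.0276
```

```bash
python3 -m creep '[[0,0,-0.0003,0,0,0],[0,0,-0.0006,0,0,0],[0,0,-0.0006,0,0,0],[0,0,-0.0006,0,0,0],[0,0,-0.0006,0,0,0],[0,0,-0.0006,0,0,0],[0,0,-0.0006,0,0,0],[0,0,-0.0006,0,0,0]]' 0.02 60; cat > m8.py <<'E'
from h import *
import sys
np.set_printoptions(precision=4,suppress=True)
p,d,c,s=look("wrist",sys.argv[1]);W=cloud(d,c);T=(W-s["tcp_pos"])@R(s["orientation"]);R_=R(s["orientation"])
print(s["clock"],s["tcp_pos"],"force",s["wrist_force"],"az_x",np.degrees(np.arctan2(R_[1,0],R_[0,0])),"zax",R_[:,2])
b,g,r=[p[...,i].astype(int) for i in range(3)]
k=(r-g>60)&(r-b>60)&(T[...,0]>.09)&(T[...,0]<.15)&(abs(T[...,1])<.055)
v,u=np.nonzero(k);L=pix2plane(np.c_[u,v],c,.063)
if len(L)>30:
    e=np.array([.9217,.3880]);o=np.array([-.3880,.9217]);f=np.polyfit(L[:,:2]@e,L[:,:2]@o,1)
    lo,hi=np.percentile(L[:,:2]@e,[.5,99.5]);print("red n",len(L),"slope deg vs edge",np.degrees(np.arctan(f[0])),"e mid",(lo+hi)/2,"o at mid",np.polyval(f,(lo+hi)/2),"toolx",T[k][:,0].mean())
m=(T[...,0]>.05)&(T[...,0]<.2)&(abs(T[...,1])<.04)&(W[...,2]>.055)&(W[...,2]<.07)
A=np.c_[T[m][:,:2],np.ones(m.sum())];x=np.linalg.lstsq(A,W[m][:,2],rcond=None)[0];print("board plane: dz/dx deg",np.degrees(x[:2]),"z at tcp",x[2],"n",m.sum())
E
python3 m8.py w8
```

```text
clock: 13.25
tcp_pos: [0.6015, -0.2884, 0.0497]
orientation: [0.0, 0.579, 0.815, 0.0]
wrist_force: [2.4, -0.3, 4.8]
finger_gap: 0.0268
13.25 [ 0.6015 -0.2884  0.0497] force [ 2.3676 -0.285   4.7866] az_x 109.19705902624113 zax [ 0.0009 -0.0004 -1.    ]
red n 1443 slope deg vs edge -3.5884140951671766 e mid 0.44875471226285946 o at mid -0.378133442701433 toolx 0.12115481599590175
board plane: dz/dx deg [0.7602 0.0288] z at tcp 0.0613795175176407 n 28990
```

```bash
python3 - <<'E'
from h import *
for n,t in[("w6",.2034),("w7",.0974),("w8",.0497)]:
    f=np.load(f"pics/{n}.npz");c=env.camera_params("wrist");c["position"]=f["pos"];c["orientation"]=f["ori"];W=cloud(f["d"],c)
    u=np.array([-.3272,.945]);q=(W[...,:2]-[.5603,-.174]);a=q@u;b=q@[.945,.3272]
    m=(a>-.06)&(a<.03)&(abs(b)<.038)&(W[...,2]>.055)&(W[...,2]<.07)&((abs(b)<.01)|(a>-.04))
    x=np.linalg.lstsq(np.c_[a[m],b[m],np.ones(m.sum())],W[m][:,2],rcond=None)[0];print(n,np.degrees(x[:2]),x[2],m.sum())
    m=(a>-.06)&(a<.03)&(abs(b)>.05)&(abs(b)<.058)&(W[...,2]>.03)&(W[...,2]<.055)
    if m.sum()>50:
        x=np.linalg.lstsq(np.c_[a[m],b[m],np.ones(m.sum())],W[m][:,2],rcond=None)[0];print("  block",np.degrees(x[:2]),x[2],m.sum())
E
```

```text
w6 [0.08688636 0.05827887] 0.0626840802738827 5503
  block [0.10106227 0.21578704] 0.04455081441154062 1095
w7 [0.09596764 0.03625022] 0.06279231789221135 18158
  block [0.10335295 0.18441737] 0.04464468525962742 3466
w8 [0.22990404 0.03674821] 0.06288420756019979 24154
  block [0.08004711 0.19137153] 0.0446714674324223 4434
```

```bash
python3 -m creep '[[0,0,-0.0006,0,0,0],[0.001,0.0001,-0.0008,0,0,0],[0.004,0.0004,-0.0008,0,0,-0.2],[0.009,0.0009,-0.0008,0,0,-0.4],[0.015,0.0014,-0.0008,0,0,-0.6],[0.021,0.002,-0.0008,0,0,-0.8],[0.027,0.0026,-0.0008,0,0,-1.1],[0.03,0.0029,-0.0008,0,0,-1.2]]' && python3 m8.py w9
```

```text
clock: 14.1
tcp_pos: [0.5933, -0.2575, 0.0497]
orientation: [-0.001, 0.57, 0.821, 0.0]
wrist_force: [0.2, -1.2, 0.1]
finger_gap: 0.0264
14.1 [ 0.5933 -0.2575  0.0497] force [ 0.2131 -1.1609  0.0562] az_x 110.46347703093532 zax [-0.0013  0.0011 -1.    ]
red n 1517 slope deg vs edge -2.4731536804371848 e mid 0.45045515921564994 o at mid -0.34630722236179334 toolx 0.12126829138419526
board plane: dz/dx deg [0.7042 0.0346] z at tcp 0.06149880249690438 n 28898
```

```bash
python3 -m creep '[[0.001,0.0001,0,0,0,0],[0.005,0.0007,0,0,0,-0.2],[0.011,0.0014,0.0002,0,0,-0.4],[0.017,0.0022,0.0004,0,0,-0.7],[0.023,0.003,0.0006,0,0,-0.9],[0.029,0.0038,0.0008,0,0,-1.1],[0.033,0.0043,0.001,0,0,-1.3],[0.035,0.0045,0.001,0,0,-1.4]]' && python3 m8.py w10
```

```text
clock: 14.95
tcp_pos: [0.5863, -0.2243, 0.0497]
orientation: [0.001, 0.56, 0.828, 0.0]
wrist_force: [1.5, -2.8, 1.9]
finger_gap: 0.026
14.95 [ 0.5863 -0.2243  0.0497] force [ 1.4948 -2.7601  1.9223] az_x 111.82889158089043 zax [ 0.0009 -0.0006 -1.    ]
red n 1472 slope deg vs edge -1.013121116695157 e mid 0.45396690473849605 o at mid -0.31292139194905194 toolx 0.12122987472470748
board plane: dz/dx deg [0.7173 0.0135] z at tcp 0.0614334495957116 n 28996
```

```bash
python3 -m creep '[[0.001,0.0001,0.0004,0,0,0],[0.004,0.0005,0.0008,0,0,-0.2],[0.008,0.001,0.0012,0,0,-0.3],[0.012,0.0015,0.0012,0,0,-0.5],[0.016,0.002,0.0012,0,0,-0.6],[0.019,0.0024,0.0012,0,0,-0.7],[0.021,0.0026,0.0012,0,0,-0.8],[0.021,0.0026,0.0012,0,0,-0.8]]' && python3 m8.py w11; python3 - <<'E'
import cv2
p=cv2.imread('pics/w11.png');cv2.imwrite('pics/w11c.png',cv2.resize(p[0:150,140:420],None,fx=2.8,fy=2.8,interpolation=cv2.INTER_CUBIC))
E
```

```text
clock: 15.8
tcp_pos: [0.5822, -0.2054, 0.0496]
orientation: [0.002, 0.555, 0.832, -0.0]
wrist_force: [0.8, -3.7, 6.6]
finger_gap: 0.0264
15.8 [ 0.5822 -0.2054  0.0496] force [ 0.8003 -3.7452  6.5878] az_x 112.57374734603327 zax [ 0.0036 -0.0027 -1.    ]
red n 1445 slope deg vs edge -0.16752504636098178 e mid 0.45589013842296355 o at mid -0.29395072568768543 toolx 0.12117479158248333
board plane: dz/dx deg [0.7369 0.0171] z at tcp 0.061399341084522864 n 29044
```

View pics/w11c.png

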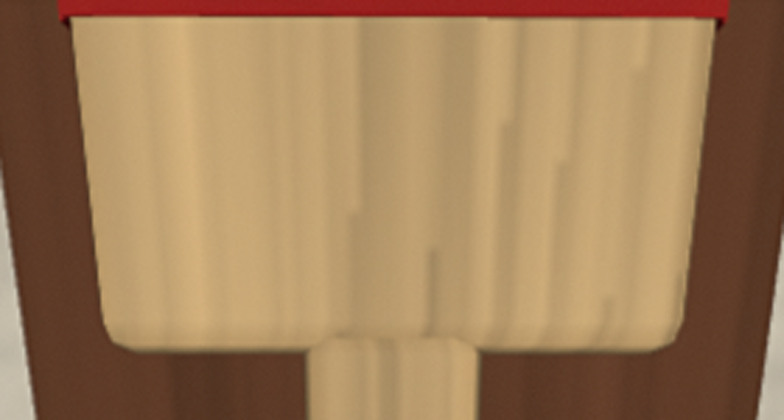

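The line is at the top of the crop (rows 0–20), parallel to the board's end. The block edge is out of view ahead, so I'll cross-check its position from the earlier frames before the last few millimetres.

```bash
python3 - <<'E'
from h import *
e=np.array([.9217,.3880]);o=np.array([-.3880,.9217])
for n in("w2","w3","w4","w5","w6"):
    f=np.load(f"pics/{n}.npz");c=env.camera_params("wrist");c["position"]=f["pos"];c["orientation"]=f["ori"];W=cloud(f["d"],c)
    E,O=W[...,:2]@e,W[...,:2]@o;out=[]
    for a,b in((.396,.402),(.511,.518)):
        m=(E>a)&(E<b)&(abs(W[...,2]-.0446)<.0015)&(O>-.33)&(O<-.26)
        if m.sum()>20: out.append(np.percentile(O[m],[98,99.5]).round(4).tolist()+[int(m.sum())])
    p=f["p"].astype(int);k=(p[...,2]-p[...,1]>60)&(p[...,2]-p[...,0]>60)&(abs(E-.449)<.05)&(abs(O+.378)<.012)
    r=None
    if k.sum()>20:
        v,u=np.nonzero(k);L=pix2plane(np.c_[u,v],c,.063)[:,:2];r=np.polyval(np.polyfit(L@e,L@o,1),.449)
    print(n,out,"red",r,k.sum())
E
```

```text
w2 [[-0.2864, -0.2856, 270], [-0.2861, -0.2854, 301]] red -0.3777231576503638 247
w3 [[-0.2864, -0.2856, 351], [-0.2862, -0.2854, 420]] red -0.37756880457672864 165
w4 [[-0.286, -0.2855, 425], [-0.2862, -0.2856, 741]] red -0.37773408753506366 176
w5 [[-0.2864, -0.2857, 285], [-0.2864, -0.2856, 350]] red -0.3776716068836562 210
w6 [[-0.2866, -0.2857, 283], [-0.2862, -0.2858, 354]] red -0.3776634842437003 234
```

```bash
python3 -m creep '[[0.001,0,0.0002,0,0,0],[0.003,0.0001,0.0004,0,0,-0.1],[0.005,0.0002,0.0004,0,0,-0.1],[0.007,0.0003,0.0004,0,0,-0.2],[0.008,0.0004,0.0004,0,0,-0.2],[0.0085,0.0004,0.0004,0,0,-0.2],[0.0085,0.0004,0.0004,0,0,-0.2],[0.0085,0.0004,0.0004,0,0,-0.2]]' && python3 m8.py w12
```

```text
clock: 16.65
tcp_pos: [0.5799, -0.1981, 0.0496]
orientation: [0.003, 0.554, 0.833, -0.0]
wrist_force: [2.4, -4.9, 8.7]
finger_gap: 0.0261
16.65 [ 0.5799 -0.1981  0.0496] force [ 2.422  -4.9382  8.7111] az_x 112.75579170224009 zax [ 0.0046 -0.0037 -1.    ]
red n 1437 slope deg vs edge 0.018221981644700985 e mid 0.45617853996039515 o at mid -0.2863507429624717 toolx 0.1210937093000637
board plane: dz/dx deg [0.7003 0.0233] z at tcp 0.06146093977818403 n 29077
```

```bash
python3 -m creep '[[0.0003,0,0,0,0,0],[0.0006,0,0,0,0,0],[0.0009,0,0,0,0,0],[0.0011,0,0,0,0,0],[0.0011,0,0,0,0,0],[0.0011,0,0,0,0,0],[0.0011,0,0,0,0,0],[0.0011,0,0,0,0,0]]' && python3 m8.py w13; python3 - <<'E'
from h import *
np.set_printoptions(precision=4,suppress=True)
e=np.array([.9217,.3880]);o=np.array([-.3880,.9217]);C=.4558*e-.285*o
im=[]
for n in("top","scene"):
    p,d,c,s=look(n,n+"1");a=world2pix([*(C+.06*o),.09],c)[0].astype(int);print(n,"mark expected",world2pix([*C,.063],c)[0])
    w=45 if n=="top" else 70
    q=p[max(a[1]-w,0):a[1]+w,a[0]-w:a[0]+w];print(a);im.append(cv2.resize(q,(400,400),interpolation=cv2.INTER_CUBIC))
    W=cloud(d,c);b,g,r=[p[...,i].astype(int) for i in range(3)];E,O=W[...,:2]@e,W[...,:2]@o
    k=(r-g>60)&(r-b>50)&(abs(E-.456)<.06)&(abs(O+.285)<.02);v,u=np.nonzero(k)
    if len(u): L=pix2plane(np.c_[u,v],c,.063)[:,:2];print(n,"red o",(L@o).mean(),"e",(L@e).mean(),len(u))
    m=(abs(E-.456)<.045)&(O>-.27)&(O<-.13);hh=W[...,2];print(" board z",[float(np.median(hh[m&(O>x)&(O<x+.02)&(hh>.04)])) for x in(-.27,-.16,-.155)])
    k=m&(hh>.088)&(hh<.1);print(" ring centre e,o",(E[k].min()+E[k].max())/2,(O[k].min()+O[k].max())/2,k.sum())
cv2.imwrite("pics/fin.png",np.hstack(im))
E
```

```text
clock: 17.5
tcp_pos: [0.5795, -0.1972, 0.0496]
orientation: [0.003, 0.554, 0.833, -0.0]
wrist_force: [1.6, -4.2, 7.8]
finger_gap: 0.0261
17.5 [ 0.5795 -0.1972  0.0496] force [ 1.6488 -4.2128  7.786 ] az_x 112.74889264008966 zax [ 0.0047 -0.0039 -1.    ]
red n 1440 slope deg vs edge 0.007522198587890218 e mid 0.4562086703535683 o at mid -0.2853961495707299 toolx 0.1210931330266971
board plane: dz/dx deg [0.7246 0.005 ] z at tcp 0.061428351121321376 n 29088
top mark expected [294.0956 218.3997]
[276 225]
 board z [0.06374733725707915, 0.06338569164776664, 0.06338569164776664]
 ring centre e,o 0.4507916419133305 -0.22282143499993814 105
scene mark expected [300.0442 213.8832]
[288 213]
 board z [0.0890678128679519, 0.06396483661550106, 0.06113105311955952]
 ring centre e,o 0.4511987848450603 -0.21967872666083982 234
```

View pics/fin.png

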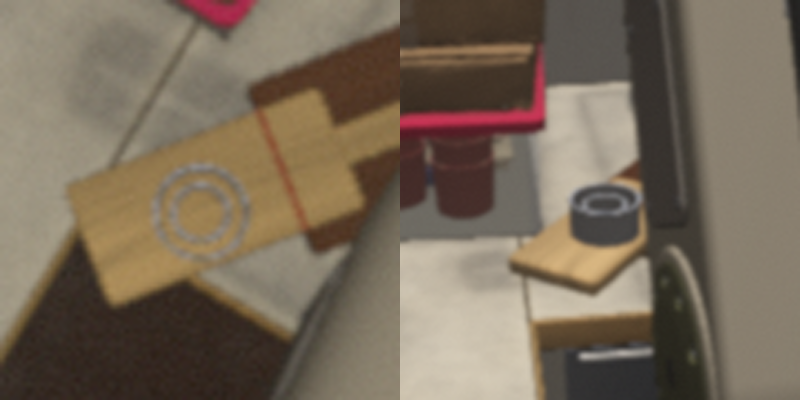

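The top crop shows the red line collinear with the block edges on both sides. The rings are concentric at about (200,212), and the scene crop shows the board level with the nested cutters flat on it. Handing in while holding.

```bash
python3 -c "
from workcell import env
print(env.hand_in()); print(env.get_state()['clock'])"
```

```text
the job is handed in; nothing more can be done
None
the job is handed in; nothing more can be done
```

The big cutter is nested over the small one on the board, and the board is slid out to the red line. I handed in with the gripper still holding the handle: 60 N grip and about 8 N downward push. The clock was at about 17.6 s.

**What I did:** I set the big ring over the small one, let go, and took the handle from above with the fingertips above the board's underside. The board lay about 3.7° askew to the block, so I turned it parallel as I slid it out.

**Last checks:**
- **Red line:** it is within about 0.5 mm of the block's front edge, parallel to 0.1°, and about 0.4 mm off the edge's middle. The block edge was out of the wrist camera's view at the end, so this uses the edge position from five earlier frames, which agreed within 0.5 mm. The final top picture shows the line in one run with the edge on both sides.
- **Cutters:** their centres agreed within about 0.5 mm just before I let go. In the last pictures they are still nested and flat.
- **Board level:** 63.7 mm high near the edge and 63.4 mm at the far end, from the top camera.

**What disagreed or went less well:**
- **Placing the ring:** I misjudged the contact height and pressed the ring onto the board with about 31 N at the wrist. I backed off before releasing, and the cutters stayed centred.
- **Gripping the handle:** the grip pushed it down with about 5 N, and one reading suggested a tilt of about 0.13°. I relieved the push at the start of the slide.
- **Final top and scene views:** neither gave a numeric reading of the red line, so that check with them was by eye only.
- **Jar and weight:** I never touched them, but I did not measure them again at the end.

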